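# Bring up the microscope lamp from its supply unit

## Task

Switch on the microscope lamp without shocking it: with the lamp still off, turn the black brightness dial on the cream supply unit all the way down (anticlockwise) to its stop, then press the red rocker over to on (the raised end with the white bar), and only then bring the dial up exactly six clicks clockwise and let go. Leave the other things on the bench where they stand.

Things in the scene. Friction and masses are not known exactly. Their poses are not given: they have to be found in the camera images.
- lamp_supply: The lamp's supply unit: cream steel box 160 mm deep (x), 200 mm wide (y), fixed to the bench. Origin at the centre of its underside, on the bench; x points away from the operator, y to his left, z up. The dark control plate on top is 76 mm above the bench and carries the dial (right, x 0, y -45 mm), the red rocker (left, x 0, y +55 mm) and between them a pilot lens and a fuse cap, 7 mm proud.
- dial_grip (a point): Point on the upright axis of the brightness dial at a good height to grip, 17 mm above the control plate. The dial is a black fluted round knob, 34 mm in diameter from 5 to 29 mm above the plate, on a round skirt 42 mm in diameter, up to 5.5 mm above the plate. It can be gripped from above at any yaw.
- dial_pointer (a point): Outer end of the red pointer line on the dial's top face, 17 mm from its axis, 29 mm above the plate (a white line runs on down the knob's side). White marks on the plate show the 11 click positions: a round dot at the lower stop, then 10 strokes that grow longer clockwise.
- dial_knob (a joint): Angle of the dial in rad, growing clockwise seen from above: 0 at the lower stop (pointer at the dot, 150 degrees anticlockwise of the unit's x axis), 5.236 at the upper stop. Click n lies at n x 0.5236 rad (30 degrees each); a spring plunger draws the released dial into the nearest. About 0.05 N m carries it over a click. It starts two, three or four clicks up.
- rocker (a joint): Angle of the red mains rocker in rad: 0 off (start), 0.35 on. It snaps over its middle (0.175) and stays on either side. It has two faces 25 mm wide (unit y), each 17.5 mm long (unit x), in a shallow V about a pivot along the unit's y; the face away from the operator, with a white bar, is the on end.
- rocker_on (a point): Point to press on the rocker's on face, 12 mm from the pivot towards the unit's +x. While off this face slopes up, its outer edge 88 mm above the bench; once on, it lies level, 82 mm above the bench. The black bezel round it stands 80 mm above the bench. Pressing down here with 5 to 8 N snaps it on.
- oil_bottle: Bystander: amber glass oil dropper bottle with a black cap, 27 mm diameter, 61 mm tall. Origin at the centre of its underside.
- objective_can: Bystander: clear round objective case with an aluminium cap, 36 mm diameter, 52 mm tall. Origin at the centre of its underside.
- spare_eyepiece: Bystander: black and steel eyepiece standing on its narrow end, 35 mm diameter, 52 mm tall. Origin at the centre of its underside.
- slide_box: Bystander: blue plastic slide box, 82 x 100 x 35 mm. Origin at the centre of its underside.
- petri_dish: Bystander: small covered dish, 60 mm diameter, 16 mm tall. Origin at the centre of its underside.
- beaker: Bystander: glass beaker, 60 mm diameter, 80 mm tall. Origin at the centre of its underside.
- wash_bottle: Bystander: white wash bottle with red cap and blue band, 64 mm diameter, 178 mm tall to its bent red spout. Origin at the centre of its underside.
- forceps: Bystander: steel forceps lying flat, 115 mm long, 5 mm thick. Origin at the centre of its underside.
- microscope: White microscope, 250 x 160 mm base, 400 mm tall, fixed at the right of the bench. Origin at the centre of its underside.

How it is judged:
By the outcome, as a careful person would: the job done as asked, in the order asked, and still so for the second after the job is handed in, with the robot touching nothing.
It also fails if it takes over 72 s, if anything falls off the work surface, if the arm or the gripper's body presses on something with over 40 N, if the wrist force passes 120 N, or if a joint passes its speed limit or range.

## Robot

A 6-joint arm with a two-finger parallel gripper is mounted at the origin on the work surface. World frame = base frame: x ahead of the robot, y to its left, z up, the work surface at z = 0. Lengths are in m, angles in rad, forces in N, time in s.
With the tool pointing down it reaches from about 0.375 to 0.9 m from the base axis. Payload 3.1 kg.
Tool frame: the origin (TCP) lies midway between the tips of the shut fingers; the grasp point (between the pads) lies 19 mm behind it; x points along the fingers, z is the direction in which the jaws open and shut, and the axes are right-handed (so a half turn about x gives the same grasp; the last joint's range is limited). The gripper opens to 87 mm and grips with 3 to 60 N. Pads are 19 mm wide; open, the fingers measure 117 mm over their backs; the gripper's body (75 mm by 190 mm) begins 51 mm behind the grasp point.
Start: joints at [-1.361, 0.527, 1.433, -0, 1.181, -0.178], TCP at [0.236, -0.579, 0.223] pointing down, gripper open.
Joint ranges: [-3.08, 3.08], [-0.75, 2.2], [0.22, 2.44], [-1.43, 4.57], [0, 2.65], [-2.85, 2.85]. Speed limits (rad/s): [2.79, 2.79, 3.14, 3.14, 3.14, 3.14].

## Interface

Orientations are given as a unit quaternion [x, y, z, w].
In Python, from rig import robot, optics, workorder gives the robot as it stands.
- The arm moves only by the tool arm_command, never from a script. Its argument "plan" is a list of rows, each a list of 7 numbers: the shift along the tool's x, y, z in cm, then the turn, a rotation vector about the tool's x, y, z in rad, then the finger opening in cm, from 0 to 8.7. In form: [[x, y, z, ax, ay, az, gripper], ...]. A call has 1 to 12 rows; each row shifts and turns the pose as measured when the row begins, along the tool's axes as they then stand; what a row does not reach is not made up. A row lasts 1/8 s, in which the tool goes at most 62.5 mm and 10.7 degrees, less where a joint would pass 70% of its speed; a pose out of reach is approached as far as the arm can. A call with a gripper value outside its range is refused whole. The fingers move at their own pace and stop on an object; "grip_force" is the grip in N (left out, the last holds). Time passes only in rows, so rows that do not move let the fingers close. It gives the time, the measured TCP pose, the force and the opening at its end, in the units of the state.
- robot.get_obs(): the state, without advancing time (a new reading comes with each control period).
- optics.camera(name): name is "scene" or "top" or "wrist"; returns (picture, depth): 420x560x3 uint8, blue, green, red; 420x560 float32, m along the optical axis (not along the pixel's ray), 0 where there is no reading.
- optics.camera_info(name): a dict with "mtx" (3x3 intrinsics, pixels), "k1" (the pictures are not rectified: a ray, as slopes to the right and down, at radius r is drawn at 1 + k1 r^2 times it, then the intrinsics apply), "position" and "rotation" of the camera in the world; the wrist camera has in their place "tool_from_camera" (4x4, takes a point from camera to tool coordinates, whose origin is the TCP and whose axes are the tool frame's). Camera axes: x right, y down, z forward; pixel columns grow to the right and rows downward; lengths in m; the calibration is good to about 2 mm. A picture is of the moment at which its call begins: read the wrist's pose just before it. camera_info takes no time and is no camera call.
- workorder.hand_in(): hands the job in, once; it reports no verdict.
The state is a dict: "time": time; "q": joint angles; "joint_velocities": joint speeds; "joint_torque": joint torques, N m; "position": TCP position; "tool_rot": TCP orientation; "ft_force": force on the tool from outside, world axes, zero at the start; "moment": the same for the moment, N m; "grip_width": finger opening in m.
Only numpy, scipy, OpenCV 4.12 (cv2) and the standard library are available. Lean on these libraries where they do the work, as an engineer would, in place of code of your own. Each camera call takes 0.05 s, during which the arm holds its last target. There are 200 camera calls.

## Working session

There is one attempt and no reset: what is moved stays moved. The work goes in short steps, Python scripts to look and compute and a tool call to move; the robot and the scene stay as the last step left them, time stands still between calls to the robot, and variables do not carry over. Pictures are saved under pics/ and viewed, about 8 in all and at most 12, crops included, and the job is handed in when it is done.

Besides the shell and the picture viewer there is one more tool, called as name(argument=value, ...), one argument or row to a line, values as JSON. arm_command: Moves the arm, as the interface text tells. Its arguments: {"type":"object","properties":{"plan":{"type":"array"},"grip_force":{"type":"number"}},"required":["plan"]}

```bash
mkdir -p pics; ls; cat > h.py <<'E'
import numpy as np, cv2
from rig import robot, optics, workorder
from scipy.spatial.transform import Rotation as R
def snap(name,fn):
    o=robot.get_obs(); p,d=optics.camera(name); cv2.imwrite('pics/'+fn+'.png',p); np.savez('pics/'+fn,p=p,d=d,pos=o['position'],rot=o['tool_rot']); return p,d
def cam(name,pos=None,rot=None):
    i=optics.camera_info(name)
    if name=='wrist':
        T=np.eye(4);T[:3,:3]=R.from_quat(rot).as_matrix();T[:3,3]=pos
        T=T@np.array(i['tool_from_camera']); return i,T[:3,:3],T[:3,3]
    r=np.array(i['rotation']); r=r if r.shape==(3,3) else R.from_quat(r).as_matrix()
    return i,r,np.array(i['position'])
def world(name,fn,uv,z=None):
    f=np.load('pics/'+fn+'.npz'); i,r,t=cam(name,f['pos'],f['rot'])
    K=np.array(i['mtx']); k=i['k1']; out=[]
    for u,v in uv:
        s=cv2.undistortPoints(np.array([[[u,v]]],float),K,np.array([k,0,0,0.]))[0,0]
        ray=r@np.array([s[0],s[1],1])
        dd=f['d'][int(round(v)),int(round(u))] if z is None else (z-t[2])/ray[2]
        out.append(t+ray*dd)
    return np.array(out)
E
python3 - <<'E'
from h import *
p,d=snap('top','top0')
s=snap('scene','sc0')
print(robot.get_obs()); print(optics.camera_info('wrist')); print(optics.camera_info('top'))
E
```

```text
pics
{'time': 0.1, 'q': array([-1.36153374e+00,  5.28368952e-01,  1.43379021e+00,  1.49076995e-07,
        1.18139442e+00, -1.78489185e-01]), 'joint_velocities': array([-0.00057403, -0.0014802 , -0.00294175, -0.00051234,  0.00090348,
        0.00035968]), 'joint_torque': array([-4.00826184e-05, -4.40984380e+01, -1.77151573e+01,  6.35557529e-02,
        5.33886335e-02, -4.21445066e-05]), 'position': array([ 0.23621043, -0.57792481,  0.221667  ]), 'tool_rot': array([ 0.39478313,  0.58746162, -0.39381779,  0.58646626]), 'ft_force': array([-0.16544839,  0.27345086, -0.06732628]), 'moment': array([ 0.03973974,  0.01761914, -0.03997741]), 'grip_width': 0.08702209748798345}
{'mtx': array([[313.14793733,   0.        , 277.28035092],
       [  0.        , 313.14793733, 210.93167866],
       [  0.        ,   0.        ,   1.        ]]), 'k1': -0.0016028551665496346, 'tool_from_camera': array([[ 9.60722121e-04, -2.70811711e-01,  9.62631858e-01,
        -1.61447295e-01],
       [-2.94862894e-04, -9.62632337e-01, -2.70811551e-01,
         7.38007635e-02],
       [ 9.99999495e-01, -2.36697678e-05, -1.00467451e-03,
         9.58984941e-04],
       [ 0.00000000e+00,  0.00000000e+00,  0.00000000e+00,
         1.00000000e+00]])}
{'mtx': array([[406.25617815,   0.        , 281.04380425],
       [  0.        , 406.25617815, 211.02890494],
       [  0.        ,   0.        ,   1.        ]]), 'k1': -0.10361500298893539, 'position': array([ 0.27944258, -0.08276487,  1.5261748 ]), 'rotation': array([-0.70323365,  0.70635748, -0.05342747,  0.06055612])}
```

View pics/top0.png

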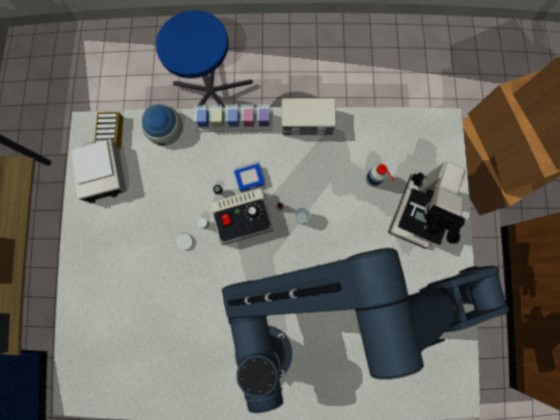

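The top view shows the supply around (242,215), rocker near (227,219), dial near (253,211), and bystanders close around it. I'll enlarge it.

```bash
python3 - <<'E'
from h import *
p=cv2.imread('pics/top0.png')[155:265,165:325]
cv2.imwrite('pics/top0c.png',cv2.resize(p,None,fx=5,fy=5,interpolation=cv2.INTER_CUBIC))
w=world('top','top0',[(227,219),(253,211)]); print(w.round(4))
print(world('top','top0',[(227,219),(253,211),(218,189),(203,224),(185,242),(280,206),(302,216)]).round(3))
E
```

```text
[[0.4868 0.1265 0.0797]
 [0.5108 0.0304 0.1092]]
[[ 0.487  0.127  0.08 ]
 [ 0.511  0.03   0.109]
 [ 0.603  0.165  0.057]
 [ 0.473  0.219  0.052]
 [ 0.409  0.293  0.016]
 [ 0.537 -0.065  0.061]
 [ 0.507 -0.147  0.011]]
```

View pics/top0c.png

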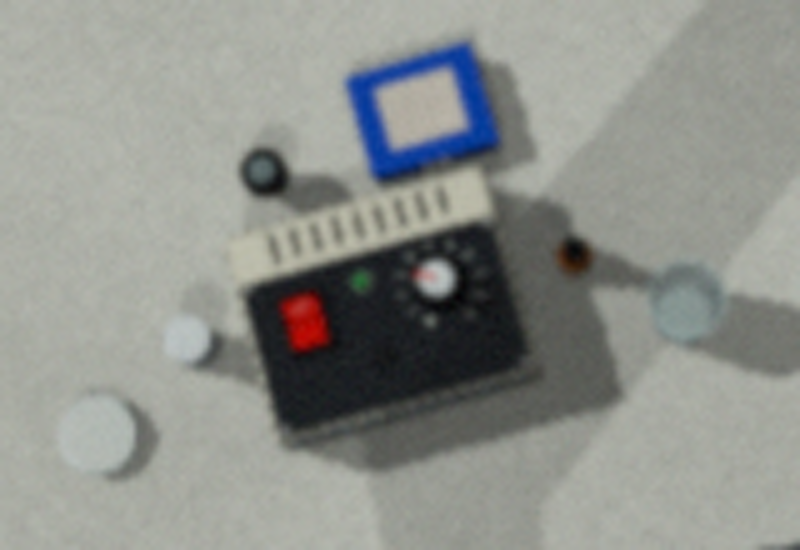

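The crop shows the unit yawed about +14°. The pointer points left, about three clicks up, and the dot is below the dial. Next I move above the unit for a wrist view.

```bash
cat >> h.py <<'E'
def go(target,n,turn=0,o=None):
    "per-row tool shifts (cm) & turn to reach target with tool kept pointing down"
    o=o or robot.get_obs(); r=R.from_quat(o['tool_rot']); t=np.array(target)-o['position']
    for k in range(n):
        print((r.inv().apply(t/n)*100).round(2),round(turn/n,3)); r=r*R.from_rotvec([turn/n,0,0])
E
python3 - <<'E'
from h import *
o=robot.get_obs(); print(R.from_quat(o['tool_rot']).as_matrix().round(3))
go([0.48,0.05,0.25],12,-1.25)
E
```

```text
[[-0.     0.926  0.378]
 [ 0.002  0.378 -0.926]
 [-1.     0.    -0.002]]
[-0.23  3.86 -4.08] -0.104
[-0.23  4.26 -3.65] -0.104
[-0.23  4.62 -3.19] -0.104
[-0.23  4.93 -2.69] -0.104
[-0.23  5.18 -2.17] -0.104
[-0.23  5.38 -1.62] -0.104
[-0.23  5.51 -1.05] -0.104
[-0.23  5.59 -0.47] -0.104
[-0.23  5.61  0.12] -0.104
[-0.23  5.57  0.7 ] -0.104
[-0.23  5.47  1.27] -0.104
[-0.23  5.31  1.84] -0.104
```

arm_command(
  plan=[
    [-0.23,3.86,-4.08,-0.104,0,0,8.7],
    [-0.23,4.26,-3.65,-0.104,0,0,8.7],
    [-0.23,4.62,-3.19,-0.104,0,0,8.7],
    [-0.23,4.93,-2.69,-0.104,0,0,8.7],
    [-0.23,5.18,-2.17,-0.104,0,0,8.7],
    [-0.23,5.38,-1.62,-0.104,0,0,8.7],
    [-0.23,5.51,-1.05,-0.104,0,0,8.7],
    [-0.23,5.59,-0.47,-0.104,0,0,8.7],
    [-0.23,5.61,0.12,-0.104,0,0,8.7],
    [-0.23,5.57,0.7,-0.104,0,0,8.7],
    [-0.23,5.47,1.27,-0.104,0,0,8.7],
    [-0.23,5.31,1.84,-0.104,0,0,8.7],
  ],
)

```text
time: 1.6
position: [0.4753, 0.0693, 0.2482]
tool_rot: [-0.033, 0.706, 0.035, 0.706]
ft_force: [0.4, -0.4, -0.0]
grip_width: 0.0871
```

```bash
python3 - <<'E'
from h import *
o=robot.get_obs(); print(o['time'],o['position'].round(4),o['q'].round(3)); print(R.from_quat(o['tool_rot']).as_matrix().round(3))
p,d=snap('wrist','w1')
cv2.imwrite('pics/w1b.png',cv2.resize(p,(800,600),interpolation=cv2.INTER_CUBIC))
E
```

```text
1.6 [0.4753 0.0693 0.2482] [-0.09   0.298  1.754  0.003  1.089 -0.188]
[[ 0.    -0.096  0.995]
 [ 0.003  0.995  0.096]
 [-1.     0.003  0.001]]
```

View pics/w1b.png

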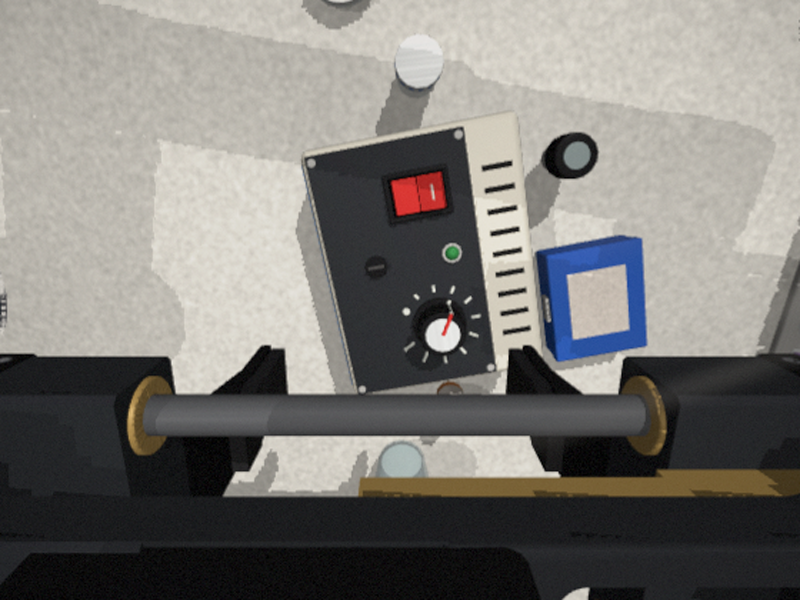

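```bash
python3 - <<'E'
from h import *
snap('wrist','w1s')
p,d=snap('wrist','w2'); o=robot.get_obs(); print(o['time'],o['position'].round(4),o['joint_velocities'].round(4))
cv2.imwrite('pics/w2b.png',cv2.resize(p[75:280,205:385],None,fx=2.9*1.0,fy=2.9,interpolation=cv2.INTER_CUBIC))
E
```

```text
1.75 [0.4752 0.0699 0.2481] [-0.0691 -0.0094  0.0296 -0.0238  0.0023 -0.0021]
```

View pics/w2b.png

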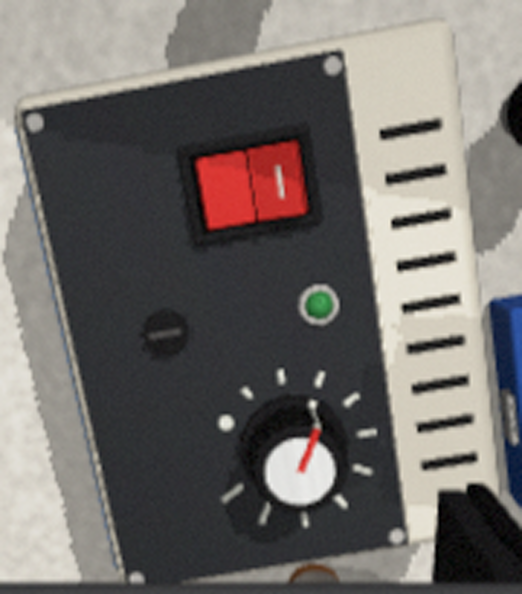

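```bash
python3 - <<'E'
from h import *
c=lambda L:[(205+(x+.5)/2.9-.5,75+(y+.5)/2.9-.5) for x,y in L]
T=world('wrist','w2',c([(226,423),(248,392),(281,376),(320,378),(351,398),(367,433),(363,470),(341,501),(306,520),(264,514),(232,493)]),.0765)[:,:2]
from scipy.optimize import least_squares
f=least_squares(lambda p:np.hypot(*(T-p[:2]).T)-p[2],[.51,.03,.028]);print('ring',f.x,f.fun.round(4))
c0=f.x[:2]
a=np.degrees(np.unwrap(np.arctan2(*(T-c0).T[::-1]),period=2*np.pi)); print('yaw est',[(round(x-(150-30*i)+180)%360-180) for i,x in enumerate(a)])
P=world('wrist','w2',c([(301,471),(318,432)]),.105)[:,:2]; print('knob top',P, np.degrees(np.arctan2(*(P[1]-P[0])[::-1])))
B=world('wrist','w2',c([(180,150),(308,127),(322,220),(195,246)]),.08)[:,:2]; print('bezel',B.mean(0))
S=world('wrist','w2',c([(34,122),(333,66),(397,537),(137,578)]),.077)[:,:2]; print(S, S.mean(0))
yw=np.degrees(np.arctan2(*((B.mean(0)-c0))[::-1]))-90; print('yaw',yw, np.linalg.norm(B.mean(0)-c0))
for i,j in((0,1),(3,2)): print(np.degrees(np.arctan2(*(S[j]-S[i])[::-1])))
F=np.load('pics/w2.npz')['d']; print(world('wrist','w2',[(205+420/2.9,75+300/2.9),(205+300/2.9,75+480/2.9),(205+281/2.9,75+183/2.9),(205+230/2.9,75+190/2.9)]).round(4))
print(world('top','top0',[(165+302/5,155+321/5)],.08),world('top','top0',[(165+437/5,155+279/5)],.105))
E
```

```text
ring [0.51257542 0.03451578 0.02931605] [-0.001  -0.0002  0.0004  0.0006  0.0004 -0.0004 -0.0007 -0.0004  0.0009
 -0.0001  0.0006]
yaw est [14, 14, 16, 18, 20, 19, 18, 17, 17, 14, 13]
knob top [[0.51249974 0.0359668 ]
 [0.51661774 0.051051  ]] 74.73028543447637
bezel [0.48493342 0.13169244]
[[ 0.40668546  0.14588649]
 [ 0.50872779  0.17484643]
 [ 0.55808892  0.00217125]
 [ 0.45657876 -0.0259473 ]] [0.48252023 0.07423922]
yaw 15.878455261708652 0.10103159892231985
15.844113708420403
15.48285579949601
[[0.5539 0.0958 0.0704]
 [0.5131 0.0318 0.104 ]
 [0.4952 0.1338 0.086 ]
 [0.4779 0.1295 0.0809]]
[[0.4860999 0.1322821 0.08     ]] [[0.51219319 0.03285702 0.105     ]]
```

Crop view: dot at (226,423), pointer at stroke 3 (320,378), rocker raised end with the bar on the right (280,183). That puts the dial three clicks up. Unit yaw is about 15.7°, dial axis (0.5125, 0.035), rocker pivot (0.485, 0.132). Next I move above the dial.

arm_command(
  plan=[
    [3,-2,1.7,0,0,0,6],
    [3,-1.8,1.7,0,0,0,6],
    [3,0,0,0,0,0,6],
    [0,0,0,0,0,0,6],
  ],
)

```text
time: 2.25
position: [0.5123, 0.0309, 0.1556]
tool_rot: [-0.033, 0.707, 0.034, 0.706]
ft_force: [0.3, -0.6, -0.4]
grip_width: 0.0619
```

```bash
python3 - <<'E'
from h import *
o=robot.get_obs(); print(o['time'],o['position'].round(4),o['q'].round(3),o['joint_velocities'].round(3)); print(R.from_quat(o['tool_rot']).as_matrix().round(3))
go([.5125,.035,.088],1)
E
```

```text
2.25 [0.5123 0.0309 0.1556] [-0.159  0.476  1.778  0.002  0.889 -0.253] [-0.024 -0.029 -0.046 -0.005 -0.011 -0.004]
[[-0.001 -0.093  0.996]
 [ 0.002  0.996  0.093]
 [-1.     0.002 -0.001]]
[6.76 0.4  0.06] 0.0
```

arm_command(
  plan=[
    [2.8,0.4,0.06,0,0,0,6],
    [2.6,0,0,0,0,0,6],
    [0.9,0,0,0,0,0,6],
    [0.3,0,0,0,0,0,6],
    [0,0,0,0,0,0,6],
  ],
)

```text
time: 2.88
position: [0.5156, 0.0313, 0.0935]
tool_rot: [-0.032, 0.704, 0.031, 0.709]
ft_force: [0.2, -0.4, 0.3]
grip_width: 0.0597
```

```bash
python3 - <<'E'
from h import *
o=robot.get_obs(); print(o['time'],o['position'].round(4),o['ft_force'].round(2),o['moment'].round(3)); go([.5125,.035,.088],1)
E
```

```text
2.875 [0.5156 0.0313 0.0935] [ 0.18 -0.36  0.26] [-0.007 -0.083  0.006]
[ 0.55  0.4  -0.28] 0.0
```

arm_command(
  plan=[
    [0.5,0.5,-0.3,0,0,0,6],
    [0.2,0,0,0,0,0,6],
    [0,0,0,0,0,0,6],
  ],
)

```text
time: 3.25
position: [0.513, 0.0363, 0.0877]
tool_rot: [-0.032, 0.703, 0.031, 0.71]
ft_force: [-0.2, -1.1, -0.2]
grip_width: 0.06
```

```bash
python3 - <<'E'
from h import *
o=robot.get_obs(); print(o['time'],o['position'].round(4),o['ft_force'].round(2),R.from_quat(o['tool_rot']).as_matrix().round(3)); go([.5125,.035,.088],1)
E
```

```text
3.25 [0.513  0.0363 0.0877] [-0.21 -1.12 -0.21] [[ 0.011 -0.088  0.996]
 [-0.001  0.996  0.088]
 [-1.    -0.002  0.011]]
[-0.03 -0.13 -0.06] 0.0
```

arm_command(
  plan=[
    [0,-0.13,0,0,0.01,0,3],
    [0,0,0,0,0,0,3],
    [0,0,0,0,0,0,3],
    [0,0,0,0,0,0,3],
    [0,0,0,0,0,0,3],
  ],
  grip_force=15,
)

```text
time: 3.88
position: [0.5123, 0.0349, 0.0878]
tool_rot: [-0.032, 0.707, 0.031, 0.706]
ft_force: [-0.1, 0.2, 0.3]
grip_width: 0.0333
```

arm_command(
  plan=[
    [0,0,0,-0.15,0,0,3],
    [0,0,0,-0.15,0,0,3],
    [0,0,0,-0.15,0,0,3],
    [0,0,0,-0.15,0,0,3],
    [0,0,0,-0.15,0,0,3],
    [0,0,0,-0.15,0,0,3],
    [0,0,0,-0.15,0,0,3],
    [0,0,0,-0.15,0,0,3],
  ],
)

```text
time: 4.88
position: [0.5136, 0.036, 0.0878]
tool_rot: [-0.435, 0.557, 0.435, 0.558]
ft_force: [-1.7, -0.9, 0.5]
grip_width: 0.0333
```

```bash
cat >> h.py <<'E'
def st():
    o=robot.get_obs(); m=R.from_quat(o['tool_rot']).as_matrix()
    print(o['time'],o['position'].round(4),'F',o['ft_force'].round(2),'M',o['moment'].round(3),'q6',o['q'][5].round(3),'jaw deg',np.degrees(np.arctan2(m[1,2],m[0,2])).round(1),'x',m[:,0].round(3),'w',o['grip_width'].round(4))
E
python3 -c "
from h import *
st()"
```

```text
Traceback (most recent call last):
  File "h.py", line 29, in st
    print(o['time'],o['position'].round(4),'F',o['ft_force'].round(2),'M',o['moment'].round(3),'q6',o['q'][5].round(3),'jaw deg',np.degrees(np.arctan2(m[1,2],m[0,2])).round(1),'x',m[:,0].round(3),'w',o['grip_width'].round(4))
                                                                                                                                                                                                        ^^^^^^^^^^^^^^^^^^^^^
AttributeError: 'float' object has no attribute 'round'
```

arm_command(
  plan=[
    [0,0,0,-0.15,0,0,3],
    [0,0,0,-0.15,0,0,3],
    [0,0,0,-0.1,0,0,3],
    [0,0,0,0,0,0,3],
  ],
)

```text
time: 5.38
position: [0.5138, 0.0367, 0.0877]
tool_rot: [0.54, -0.456, -0.539, -0.458]
ft_force: [-1.3, -1.0, 0.8]
grip_width: 0.0337
```

```bash
sed -i "s/o\['grip_width'\].round(4)/round(o['grip_width'],4)/" h.py; python3 -c "
from h import *
st()"
```

```text
5.375 [0.5138 0.0367 0.0877] F [-1.35 -1.02  0.81] M [-0.003  0.028 -0.069] q6 -1.885 jaw deg 99.4 x [ 0.003  0.002 -1.   ] w 0.0337
```

arm_command(
  plan=[
    [0,0,0,-0.1,0,0,3],
    [0,0,0,-0.1,0,0,3],
  ],
)

```text
time: 5.62
position: [0.5144, 0.0373, 0.0877]
tool_rot: [0.583, -0.4, -0.581, -0.403]
ft_force: [-0.6, 1.4, -0.0]
grip_width: 0.0334
```

```bash
python3 -c "
from h import *
st()"
```

```text
5.625 [0.5144 0.0373 0.0877] F [-0.62  1.42 -0.03] M [ 0.315 -0.054 -0.304] q6 -2.085 jaw deg 110.8 x [ 0.004  0.003 -1.   ] w 0.0334
```

The moment rose to 0.30 N m, so the dial is against its stop. I release, lift and check.

arm_command(
  plan=[
    [0,0,0,0.05,0,0,6],
    [0,0,0,0,0,0,6],
    [0,0,0,0,0,0,6],
    [-3,0,0,0,0,0,6],
    [-4,0,0,0,0,0,6],
    [-3,0,0,0,0,0,6],
    [0,0,0,0,0,0,6],
  ],
)

```text
time: 6.5
position: [0.5152, 0.0367, 0.19]
tool_rot: [0.572, -0.415, -0.57, -0.419]
ft_force: [0.2, -0.1, -0.2]
grip_width: 0.0599
```

```bash
python3 - <<'E'
from h import *
st(); p,d=snap('wrist','w3')
cv2.imwrite('pics/w3b.png',cv2.resize(p,(800,600),interpolation=cv2.INTER_CUBIC))
E
```

```text
6.5 [0.5152 0.0367 0.19  ] F [ 0.24 -0.07 -0.2 ] M [ 0.124 -0.135  0.022] q6 -2.031 jaw deg 107.7 x [ 0.006  0.003 -1.   ] w 0.0599
```

View pics/w3b.png

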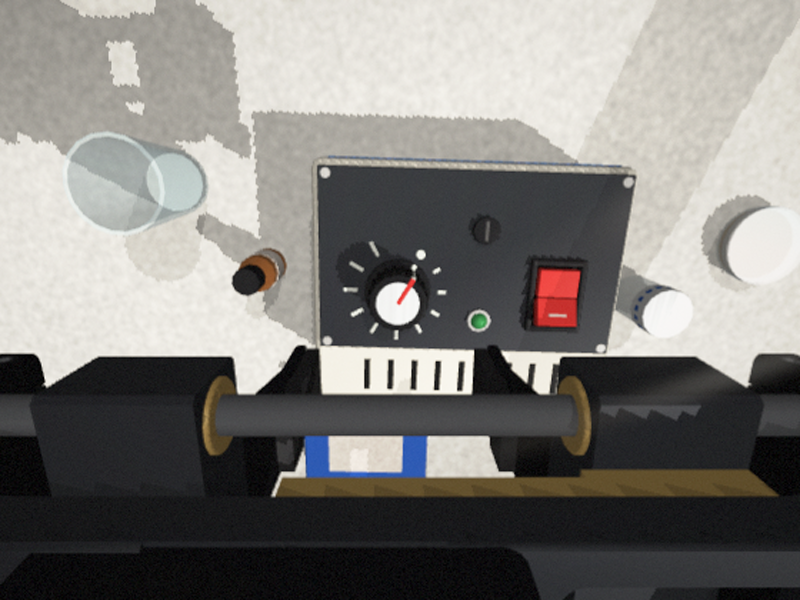

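Pointer (415,275) aims at the dot (420,254), so the dial is at the lower stop. The rocker at (556,297) is still off. I recompute the positions from this view.

```bash
python3 - <<'E'
from h import *
c=lambda L:[((x+.5)*.7-.5,(y+.5)*.7-.5) for x,y in L]
print('knob',world('wrist','w3',c([(398,303)]),.105))
T=world('wrist','w3',c([(420,254),(436,270),(442,292),(436,313),(419,328),(396,335),(372,330),(354,315),(350,290),(357,267),(374,248)]),.0765)[:,:2]
from scipy.optimize import least_squares
f=least_squares(lambda p:np.hypot(*(T-p[:2]).T)-p[2],[.51,.03,.028]);print('ring',f.x)
print('rocker',world('wrist','w3',c([(531,258),(586,262),(581,331),(526,329)]),.08).mean(0))
print('bar',world('wrist','w3',c([(556,315)]),.086))
go([.497,.1345,.13],4)
E
```

```text
knob [[0.51167798 0.03582891 0.105     ]]
ring [0.51313703 0.03443594 0.02946263]
rocker [0.48392032 0.13134591 0.08      ]
bar [[0.49445963 0.13367336 0.086     ]]
[ 1.47 -0.33  2.45] 0.0
[ 1.47 -0.33  2.45] 0.0
[ 1.47 -0.33  2.45] 0.0
[ 1.47 -0.33  2.45] 0.0
```

arm_command(
  plan=[
    [1.4,-0.35,2.5,0,0,0,0],
    [1.4,-0.35,2.5,0,0,0,0],
    [1.4,-0.35,2.5,0,0,0,0],
    [1.4,-0.3,2.4,0,0,0,0],
    [0,0,0,0,0,0,0],
  ],
)

```text
time: 7.18
position: [0.4925, 0.1371, 0.1252]
tool_rot: [-0.568, 0.418, 0.573, 0.417]
ft_force: [-0.1, 0.4, -0.2]
grip_width: 0.0182
```

```bash
python3 -c "
from h import *
st();go([.496,.1345,.097],1)"
```

```text
7.175 [0.4925 0.1371 0.1252] F [-0.1   0.41 -0.2 ] M [ 0.121 -0.094 -0.   ] q6 -1.831 jaw deg 107.6 x [-0.008  0.003 -1.   ] w 0.0182
[ 2.81 -0.27 -0.37] 0.0
```

arm_command(
  plan=[
    [1.3,-0.3,-0.4,0,0,-0.008,0],
    [1.3,0,0,0,0,0,0],
    [0,0,0,0,0,0,0],
    [0,0,0,0,0,0,0],
  ],
)

```text
time: 7.68
position: [0.4963, 0.1325, 0.0969]
tool_rot: [-0.569, 0.417, 0.572, 0.418]
ft_force: [0.0, 0.6, -0.6]
grip_width: 0.0008
```

```bash
python3 -c "
from h import *
st();go([.496,.1345,.09],1)"
```

```text
7.675 [0.4963 0.1325 0.0969] F [ 0.01  0.58 -0.56] M [ 0.136 -0.143 -0.034] q6 -1.842 jaw deg 107.6 x [-0.002  0.004 -1.   ] w 0.0008
[ 0.69 -0.04  0.2 ] 0.0
```

arm_command(
  plan=[
    [0.5,0,0.2,0,0,0,0],
    [0.4,0,0,0,0,0,0],
    [0.3,0,0,0,0,0,0],
  ],
)

```text
time: 8.05
position: [0.497, 0.1345, 0.0858]
tool_rot: [-0.57, 0.416, 0.571, 0.419]
ft_force: [0.3, 0.8, 3.1]
grip_width: 0.0005
```

```bash
python3 -c "
from h import *
st()"
```

```text
8.05 [0.497  0.1345 0.0858] F [0.34 0.79 3.09] M [ 0.203 -0.249 -0.02 ] q6 -1.838 jaw deg 107.6 x [ 0.002  0.004 -1.   ] w 0.0005
```

arm_command(
  plan=[
    [0.25,0,0,0,0,0,0],
    [0.2,0,0,0,0,0,0],
  ],
)

```text
time: 8.3
position: [0.4973, 0.1346, 0.0821]
tool_rot: [-0.57, 0.416, 0.571, 0.419]
ft_force: [-3.8, -0.6, 22.8]
grip_width: 0.0003
```

```bash
python3 -c "
from h import *
st()"
```

```text
8.3 [0.4973 0.1346 0.0821] F [-3.78 -0.6  22.76] M [-0.018  0.665  0.004] q6 -1.838 jaw deg 107.6 x [ 0.002  0.004 -1.   ] w 0.0003
```

arm_command(
  plan=[
    [-1.5,0,0,0,0,0,0],
    [-3,0,0,0,0,0,0],
    [-3,0,-2.5,0,0,0,6],
    [-2,0.3,-2.5,0,0,0,6],
    [0,0.3,-2.5,0,0,0,6],
    [0,0.3,-2.3,0,0,0,6],
    [0,0,0,0,0,0,6],
    [0,0,0,0,0,0,6],
  ],
)

```text
time: 9.3
position: [0.5162, 0.0362, 0.1776]
tool_rot: [-0.569, 0.417, 0.573, 0.417]
ft_force: [-0.1, 0.6, -0.1]
grip_width: 0.0523
```

```bash
python3 - <<'E'
from h import *
st(); p,d=snap('wrist','w4')
cv2.imwrite('pics/w4b.png',cv2.resize(p[95:260,205:435],None,fx=3.4,fy=3.4,interpolation=cv2.INTER_CUBIC))
go([.513,.0355,.12],2)
E
```

```text
9.3 [0.5162 0.0362 0.1776] F [-0.08  0.6  -0.08] M [ 0.127 -0.142 -0.004] q6 -2.03 jaw deg 107.7 x [-0.004  0.004 -1.   ] w 0.0523
[2.88 0.16 0.  ] 0.0
[2.88 0.16 0.  ] 0.0
```

View pics/w4b.png

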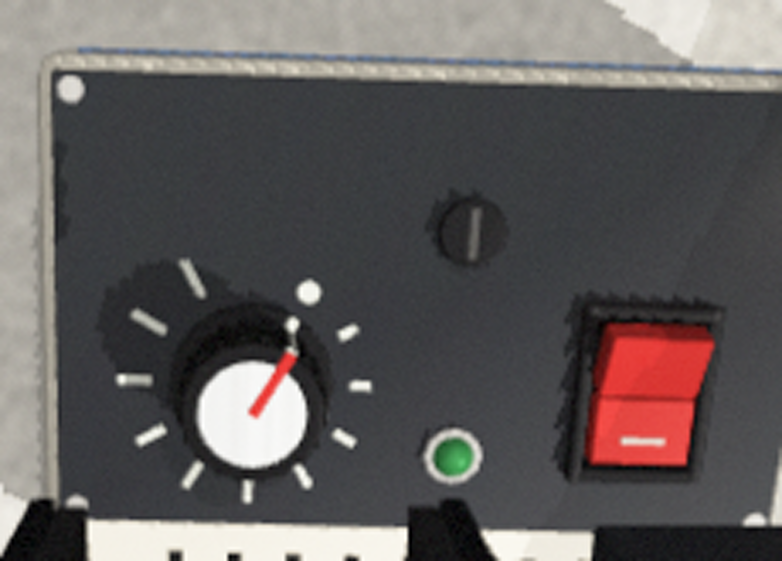

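The rocker is over: the bar end (640,440) lies level and the off end is now raised. The pointer (293,355) is still at the dot (308,292). Now I descend onto the dial.

arm_command(
  plan=[
    [2.8,0.2,0,0,0,0,6],
    [2.8,0.1,0,0,0,0,6],
    [1.8,0,0,0,0,0,6],
    [1,0,0,0,0,0,6],
    [0,0,0,0,0,0,6],
  ],
)

```text
time: 9.98
position: [0.5125, 0.04, 0.0913]
tool_rot: [-0.57, 0.415, 0.574, 0.416]
ft_force: [0.4, 0.2, -0.0]
grip_width: 0.0597
```

```bash
python3 -c "
from h import *
st();go([.513,.0355,.088],1)
print('bar face',world('wrist','w4',[(205+640/3.4,95+455/3.4),(205+640/3.4,95+415/3.4),(205+665/3.4,95+340/3.4)]).round(4))"
```

```text
9.975 [0.5125 0.04   0.0913] F [ 0.37  0.22 -0.01] M [ 0.201 -0.088  0.015] q6 -2.032 jaw deg 108.0 x [-0.003  0.004 -1.   ] w 0.0597
[ 0.33  0.09 -0.44] 0.0
bar face [[0.499  0.136  0.0822]
 [0.4892 0.132  0.0817]
 [0.469  0.1279 0.0867]]
```

Depth agrees: the bar face is level at 82 mm and the off end stands at 87 mm. I fine-position and grip.

arm_command(
  plan=[
    [0.3,0.1,-0.45,0,0,0,6],
    [0,0,0,0,0,0,6],
    [0,0,0,0,0,0,3],
    [0,0,0,0,0,0,3],
    [0,0,0,0,0,0,3],
    [0,0,0,0,0,0,3],
    [0,0,0,0,0,0,3],
  ],
  grip_force=20,
)

```text
time: 10.85
position: [0.5139, 0.037, 0.0903]
tool_rot: [-0.57, 0.414, 0.573, 0.418]
ft_force: [-0.0, -2.1, -1.7]
grip_width: 0.0334
```

```bash
python3 -c "
from h import *
st()"
```

```text
10.85 [0.5139 0.037  0.0903] F [-0.04 -2.09 -1.72] M [-0.328 -0.185 -0.052] q6 -2.041 jaw deg 107.9 x [ 0.     0.007 -1.   ] w 0.0334
```

arm_command(
  plan=[
    [0,0,0,0.15,0,0,3],
    [0,0,0,0.15,0,0,3],
    [0,0,0,0.15,0,0,3],
    [0,0,0,0.15,0,0,3],
    [0,0,0,0.15,0,0,3],
    [0,0,0,0.15,0,0,3],
    [0,0,0,0.15,0,0,3],
    [0,0,0,0.15,0,0,3],
    [0,0,0,0.15,0,0,3],
    [0,0,0,0.15,0,0,3],
  ],
)

```text
time: 12.1
position: [0.5128, 0.0347, 0.0902]
tool_rot: [-0.118, 0.698, 0.12, 0.696]
ft_force: [0.2, 1.3, -0.2]
grip_width: 0.0334
```

```bash
python3 -c "
from h import *
st();go([.513,.0355,.09],1)"
```

```text
12.1 [0.5128 0.0347 0.0902] F [ 0.2   1.32 -0.24] M [ 0.155 -0.156  0.   ] q6 -0.493 jaw deg 19.4 x [-0.002  0.003 -1.   ] w 0.0334
[0.02 0.07 0.04] 0.0
```

arm_command(
  plan=[
    [0,0,0,0.15,0,0,3],
    [0,0,0,0.15,0,0,3],
    [0,0,0,0.15,0,0,3],
    [0,0,0,0.15,0,0,3],
    [0,0,0,0.15,0,0,3],
    [0,0,0,0.15,0,0,3],
    [0,0,0,0.15,0,0,3],
    [0,0,0,0.15,0,0,3],
    [0,0,0,0.15,0,0,3],
    [0,0,0,0.15,0,0,3],
    [0,0,0,0.05,0,0,3],
    [0,0,0,0,0,0,3],
  ],
)

```text
time: 13.6
position: [0.5105, 0.0358, 0.0903]
tool_rot: [0.416, 0.573, -0.417, 0.569]
ft_force: [-1.3, 0.7, 0.1]
grip_width: 0.0335
```

```bash
python3 - <<'E'
from h import *
st();p,d=snap('wrist','w5')
cv2.imwrite('pics/w5b.png',cv2.resize(p[60:300,120:440],None,fx=2.5,fy=2.5,interpolation=cv2.INTER_CUBIC))
E
```

```text
13.6 [0.5105 0.0358 0.0903] F [-1.35  0.73  0.05] M [ 0.023 -0.099  0.022] q6 1.108 jaw deg -72.2 x [-0.005  0.003 -1.   ] w 0.0335
```

View pics/w5b.png

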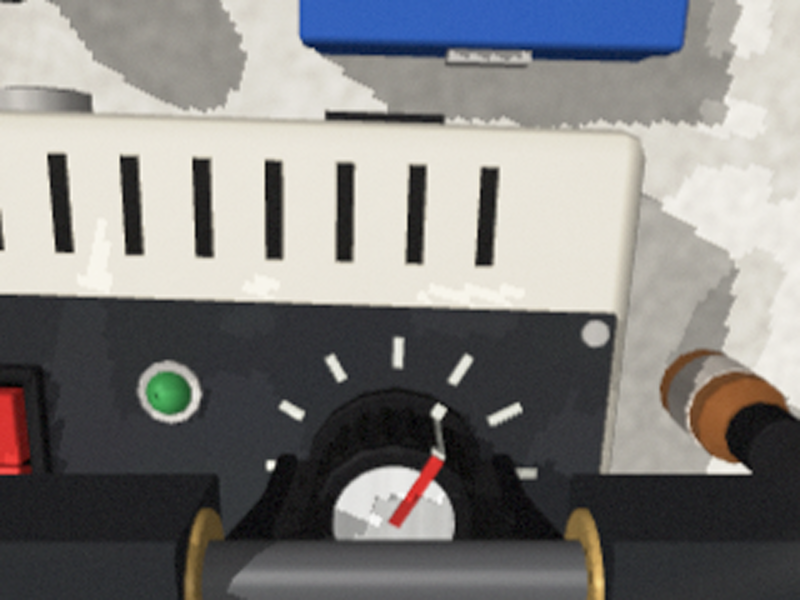

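The pointer (440,460) aims at the stroke to the right of the straight-ahead one (398,352 = click 5), so it is at click 6. I release and lift.

arm_command(
  plan=[
    [0,0,0,0,0,0,6],
    [0,0,0,0,0,0,6],
    [0,0,0,0,0,0,6],
    [0,0,0,0,0,0,6],
    [-3,0,0,0,0,0,6],
    [-4,0,0,0,0,0,6],
    [-4,0,0,0,0,0,6],
    [0,0,0,0,0,0,6],
    [0,0,0,0,0,0,6],
  ],
)

```text
time: 14.78
position: [0.5103, 0.0346, 0.2022]
tool_rot: [0.415, 0.575, -0.417, 0.569]
ft_force: [0.7, -0.2, -0.4]
grip_width: 0.0602
```

```bash
python3 - <<'E'
from h import *
st();p,d=snap('wrist','w6')
cv2.imwrite('pics/w6b.png',cv2.resize(p,(800,600),interpolation=cv2.INTER_CUBIC))
E
```

```text
14.775 [0.5103 0.0346 0.2022] F [ 0.7  -0.24 -0.37] M [0.058 0.014 0.028] q6 1.106 jaw deg -72.1 x [-0.008  0.003 -1.   ] w 0.0602
```

View pics/w6b.png

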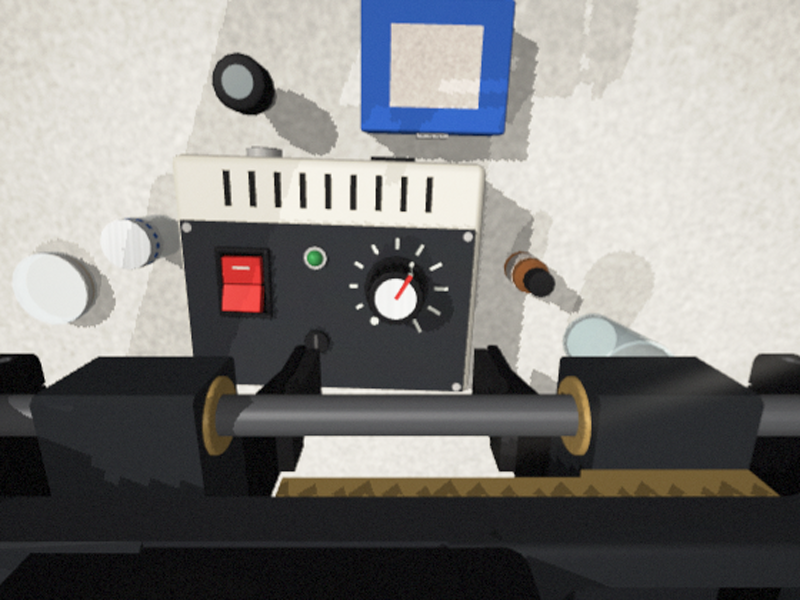

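Pointer (411,277) is at stroke (419,249). Counting back from the longest stroke (417,325 = 10), that is click 6. Bystanders stand where they were. One last depth check on the rocker, then I hand in.

```bash
python3 - <<'E'
from h import *
print(world('wrist','w6',[(240*.7,258*.7),(240*.7,278*.7),(240*.7,305*.7)]).round(4))
print(workorder.hand_in())
E
```

```text
[[0.5008 0.1364 0.0811]
 [0.4875 0.1339 0.0798]
 [0.4721 0.1283 0.0863]]
the job is handed in; nothing more can be done
None
```

I completed the lamp sequence in the order you asked and handed the job in at about 15 s on the robot's clock; the hand-in reports no verdict.

- **Dial down:** it started three clicks up. I turned it anticlockwise until the moment rose to about 0.3 N m at the stop, and the camera showed the pointer at the dot with the rocker still off.
- **Rocker on:** I pressed the bar end over with a peak of about 23 N, more than the 5–8 N it needs but below the 40 N limit. Depth readings after the press and again before hand-in put the bar face about level at 81–82 mm and the off end raised at 86–87 mm.
- **Dial up:** I turned it 180° clockwise and let go. The final picture shows the pointer at the sixth stroke, the gripper was clear of the unit, and the bystanders in view looked unmoved.

No check failed. The pilot lens looked the same before and after switching on, so I did not use it as evidence.

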